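# Refit the dial of the watering controller and hold it pressed in

## Task

The dark grey dial knob has come off the watering controller: pick it up, turn it so that the flat in its bore matches the flat of the controller's D-shaped steel shaft, and push it fully home on the shaft. Then press the dial in against its spring, right down, and finish still gripping it and holding it pressed in (do not let go: a long press starts the watering). Leave the other things on the bench where they are.

Things in the scene. Friction and masses are not known exactly. Their poses are not given: they have to be found in the camera images.
- knob_center (a point): Centre (half-way up, on the axis) of the loose dark grey dial knob, about 90 g, standing on the bench bore downward. z up, x towards its pointer nose. 51 mm tall: round skirt of 56 mm diameter from the underside to 2.5 mm below this point; on it a grip bar 50 mm long (x), 14 mm thick (y), 28 mm tall. The nose, a wedge on the skirt's side at +x, as tall as the skirt, reaches 38.5 mm from the axis.
- knob_bore (a point): Mouth of the knob's bore, in the middle of its underside, 25.5 mm below knob_center, same axes. The bore is a D-shaped blind hole: 18 mm deep, 22 mm diameter, with its flat 3 mm from the axis on the +x (pointer) side.
- knob_nose (a point): Outer end of the knob's pointer nose, half-way up the skirt: 38.5 mm from the axis along the knob's x, 14 mm below knob_center.
- shaft_tip (a point): Centre of the top end of the controller's upright steel D-shaft, 20 mm diameter, one flat 2 mm from the axis. z up; x points out through the flat (where the knob's pointer must go). Stands 28 mm above the controller's face; the top 4 mm taper by 2 mm all round. Knob home: shaft end at the bottom of the bore, knob_center 7.5 mm above this point, skirt 10 mm clear of the face (2 mm when pressed).
- spindle (a joint): How far the shaft is pressed down, in m: 0 as it stands, 0.008 at the stop; shaft_tip sinks with it. Spring-loaded, it comes back up when let go: it starts to move at 3 N and takes 9 N at the stop. The shaft also turns about its axis, up to 0.5 rad either way from the middle, but stiffly (0.2 N m).
- timer: The watering controller, a grey plastic box fixed on the bench, 120 mm (x) by 170 mm (y) by 60 mm high, origin under its centre; the shaft rises from the middle of its flat top face. Three brass hose unions stick out 27 mm from its +x side at 30 mm height; a flat blank display and two small rubber buttons lie on its face at +y.
- pruners: Pruner with orange plastic handles lying along x, about 200 mm long, 69 mm wide, 19 mm thick, origin under the middle. A bystander.
- fork: Hand fork with steel tines and a wooden handle lying on the bench, 315 mm long (x), 70 mm wide, 28 mm thick, origin under the middle. A bystander.
- pots: Upright stack of three nested terracotta pots, 106 mm diameter, 146 mm tall, origin under the centre. A bystander.
- dibber: Wooden dibber (planting stick) lying along x, 170 mm long, 24 mm diameter, origin under the middle. A bystander.
- bottle: White plastic bottle with a black cap, standing, 68 mm diameter, 180 mm tall, origin under the centre. A bystander.
- tin: First-aid tin, closed, lid hinged at its far side with a small knob near its front edge; 150 mm (x) by 200 mm (y) by 78 mm high, knob about 35 mm more; fixed, origin under the centre. A bystander. Beyond the middle of the bench lies a flat kneeler pad, 25 mm thick.

How it is judged:
By the outcome, as a careful person would: the job done as asked, in the order asked, and still so for the second after the job is handed in, while the arm keeps its last pose, push and grip.
It also fails if it takes over 45 s, if anything falls off the work surface, if the arm or the gripper's body presses on something with over 40 N, if the wrist force passes 120 N, or if a joint passes its speed limit or range.

## Robot

A 6-joint arm with a two-finger parallel gripper is mounted at the origin on the work surface. World frame = base frame: x ahead of the robot, y to its left, z up, the work surface at z = 0. Lengths are in m, angles in rad, forces in N, time in s.
With the tool pointing down it reaches from about 0.375 to 0.9 m from the base axis. Payload 3.1 kg.
Tool frame: the origin (TCP) lies midway between the tips of the shut fingers; the grasp point (between the pads) lies 19 mm behind it; x points along the fingers, z is the direction in which the jaws open and shut, and the axes are right-handed (so a half turn about x gives the same grasp; the last joint's range is limited). The gripper opens to 87 mm and grips with 3 to 60 N. Pads are 19 mm wide; open, the fingers measure 117 mm over their backs; the gripper's body (75 mm by 190 mm) begins 51 mm behind the grasp point.
Start: joints at [-1.339, 0.527, 1.433, -0, 1.181, -0.178], TCP at [0.249, -0.573, 0.223] pointing down, gripper open.
Joint ranges: [-3.08, 3.08], [-0.75, 2.2], [0.22, 2.44], [-1.43, 4.57], [0, 2.65], [-2.85, 2.85]. Speed limits (rad/s): [2.79, 2.79, 3.14, 3.14, 3.14, 3.14].

## Interface

Orientations are given as a unit quaternion [x, y, z, w].
In Python, from rig import readout, imaging, robot gives the robot as it stands. The module is installed in compiled form; this text tells all that it offers.
- The arm moves only by the tool play_rows, never from a script. Its argument "rows" is text: rows parted by semicolons, each of 7 numbers parted by spaces: the turn, a rotation vector about the tool's x, y, z in rad, then the shift along the tool's x, y, z in mm, then the closure, from 0 (fully open) to 1 (shut). In form: ax ay az tx ty tz gripper; .... A call has 1 to 8 rows; each row shifts and turns the commanded pose from where the row before left it, along the tool's axes as they then stand; what a row does not reach is not made up. A row lasts 1/12 s, in which the tool goes at most 41.7 mm and 7.16 degrees, less where a joint would pass 70% of its speed; a pose out of reach is approached as far as the arm can. A call with a gripper value outside its range is refused whole. The fingers move at their own pace and stop on an object; "squeeze" is the grip in N (left out, the last holds). Time passes only in rows, so rows that do not move let the fingers close. It gives the time, the measured TCP pose, the force and the opening at its end, in the units of the state.
- readout.get_obs(): the state, without advancing time (a new reading comes with each control period).
- imaging.camera(name): name is "scene" or "top" or "wrist"; returns the picture (480x640x3 uint8, blue, green, red); there is no depth.
- imaging.camera_info(name): a dict with "K" (3x3 intrinsics, pixels), "k1" (the pictures are not rectified: a ray, as slopes to the right and down, at radius r is drawn at 1 + k1 r^2 times it, then the intrinsics apply), "world_to_cam" (4x4, takes a point from world to camera coordinates). Camera axes: x right, y down, z forward; pixel columns grow to the right and rows downward; lengths in m; the calibration is good to about 2 mm. A picture is of the moment at which its call begins: read the wrist's pose just before it. camera_info takes no time and is no camera call; for the wrist camera it gives the pose at the moment of the call.
- robot.hand_in(): hands the job in, once; it reports no verdict.
The state is a dict: "time": time; "q": joint angles; "joint_velocities": joint speeds; "joint_torque": joint torques, N m; "position": TCP position; "tool_rot": TCP orientation; "ft_force": force on the tool from outside, world axes, zero at the start; "moment": the same for the moment, N m; "grip_width": finger opening in m.
Only numpy, scipy, OpenCV 4.12 (cv2) and the standard library are available. Lean on these libraries where they do the work, as an engineer would, in place of code of your own. Each camera call takes 0.05 s, during which the arm holds its last target. There are 200 camera calls.

## Working session

There is one attempt and no reset: what is moved stays moved. The work goes in short steps, Python scripts to look and compute and a tool call to move; the robot and the scene stay as the last step left them, time stands still between calls to the robot, and variables do not carry over. Pictures are saved under pics/ and viewed, about 8 in all and at most 12, crops included, and the job is handed in when it is done.

Besides the shell and the picture viewer there is one more tool, called after "Call:" as name(argument=value, ...) on one line, values as JSON. play_rows: Moves the arm, as the interface text tells. Its arguments: {"type":"object","properties":{"rows":{"type":"string"},"squeeze":{"type":"number"}},"required":["rows"]}

```bash
mkdir -p pics; cat > h.py <<'E'
import numpy as np,cv2
from rig import readout,imaging,robot
from scipy.spatial.transform import Rotation as R
def ray(name,u,v,info=None):
    i=info or imaging.camera_info(name);K=np.array(i["K"]);k=i["k1"];T=np.array(i["world_to_cam"])
    d=np.array([(u-K[0,2])/K[0,0],(v-K[1,2])/K[1,1]]);p=d.copy()
    for _ in range(30): p=d/(1+k*(p@p))
    Rm=T[:3,:3]; return -Rm.T@T[:3,3],Rm.T@np.array([p[0],p[1],1])
def at_z(name,u,v,z,info=None):
    o,d=ray(name,u,v,info);return o+d*(z-o[2])/d[2]
def proj(name,P,info=None):
    i=info or imaging.camera_info(name);K=np.array(i["K"]);T=np.array(i["world_to_cam"])
    c=T[:3,:3]@np.array(P)+T[:3,3];s=c[:2]/c[2];s=s*(1+i["k1"]*(s@s));return K[:2,:2]@s+K[:2,2]
E
python3 - <<'E'
from h import *
for n in("scene","top"): 
    cv2.imwrite(f"pics/{n}1.png",imaging.camera(n)); i=imaging.camera_info(n); print(n,i)
o=readout.get_obs();print(o)
E
```

```text
scene {'K': array([[462.10383475,   0.        , 318.39198452],
       [  0.        , 462.10383475, 240.57123178],
       [  0.        ,   0.        ,   1.        ]]), 'k1': -0.03982808446286242, 'world_to_cam': array([[-0.10861489,  0.99408095, -0.00242505,  0.06019041],
       [ 0.7116422 ,  0.0760514 , -0.69841361, -0.32587459],
       [-0.69409523, -0.07758389, -0.71569026,  1.59304248],
       [ 0.        ,  0.        ,  0.        ,  1.        ]])}
top {'K': array([[517.45202732,   0.        , 314.35380045],
       [  0.        , 517.45202732, 234.95912274],
       [  0.        ,   0.        ,   1.        ]]), 'k1': -0.011212931249404716, 'world_to_cam': array([[-0.01497665, -0.99987575, -0.00491853,  0.00533936],
       [-0.9776184 ,  0.01567531, -0.20980122,  0.53940504],
       [ 0.20985225,  0.00166632, -0.97773169,  1.40064035],
       [ 0.        ,  0.        ,  0.        ,  1.        ]])}
{'time': 0.1, 'q': array([-1.33949497e+00,  5.28384624e-01,  1.43377529e+00, -7.07115267e-06,
        1.18144484e+00, -1.78507254e-01]), 'joint_velocities': array([ 1.43615545e-03, -2.15209074e-03, -3.70392990e-03, -1.12522071e-03,
       -5.81745075e-05,  5.97519874e-04]), 'joint_torque': array([-1.73266653e-04, -4.40985274e+01, -1.77151072e+01,  6.35399180e-02,
        5.33791620e-02, -4.36020287e-05]), 'position': array([ 0.248885  , -0.57257192,  0.22166214]), 'tool_rot': array([ 0.3882904 ,  0.5917949 , -0.38731461,  0.59075947]), 'ft_force': array([0.11688024, 0.16395459, 0.06493864]), 'moment': array([ 0.0028299 , -0.01299542,  0.0104381 ]), 'grip_width': 0.08730642974515228}
```

View pics/top1.png

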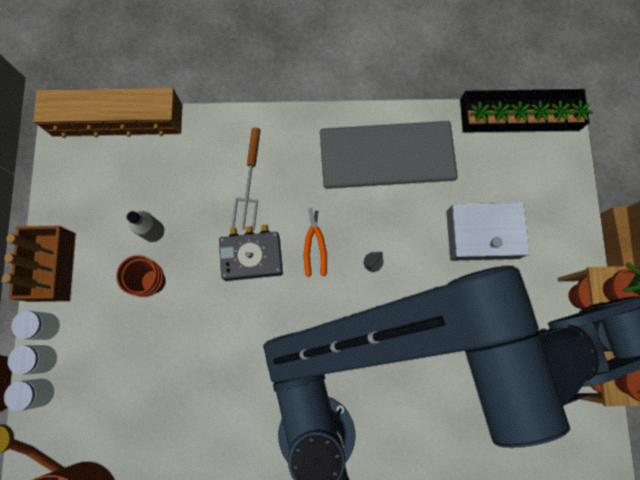

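View pics/scene1.png

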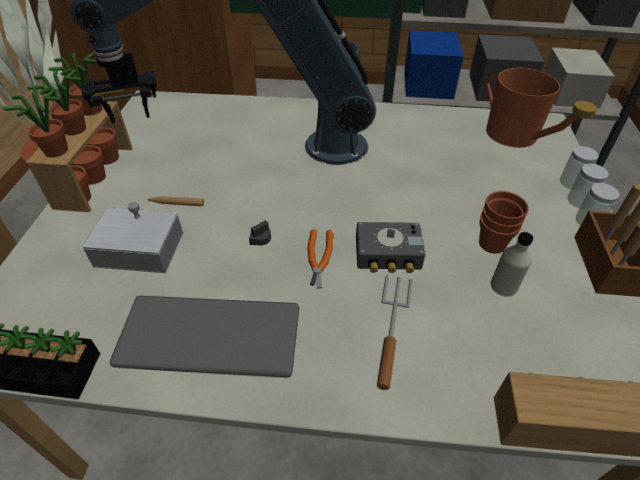

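The knob is at about (373,261) in the top view and (260,234) in the scene view. The shaft is at about (249,254) in top and (391,235) in scene. Next I'll enlarge both.

```bash
python3 - <<'E'
from h import *
t=cv2.imread("pics/top1.png");s=cv2.imread("pics/scene1.png")
c=lambda m,u,v,r,S:cv2.resize(m[v-r:v+r,u-r:u+r],(S,S),interpolation=cv2.INTER_CUBIC)
cv2.imwrite("pics/c1.png",np.vstack([np.hstack([c(t,373,260,15,300),c(t,250,254,15,300)]),np.hstack([c(s,260,234,15,300),c(s,391,236,15,300)])]))
print("knob",at_z("top",373,261,.025),at_z("scene",260,234,.025)," shaft",at_z("top",249,254,.08),at_z("scene",391,235,.08))
E
```

```text
knob [ 0.46778589 -0.16890651  0.025     ] [ 0.47531269 -0.16860703  0.025     ]  shaft [0.48381529 0.17763834 0.08      ] [0.49722568 0.18014652 0.08      ]
```

View pics/c1.png

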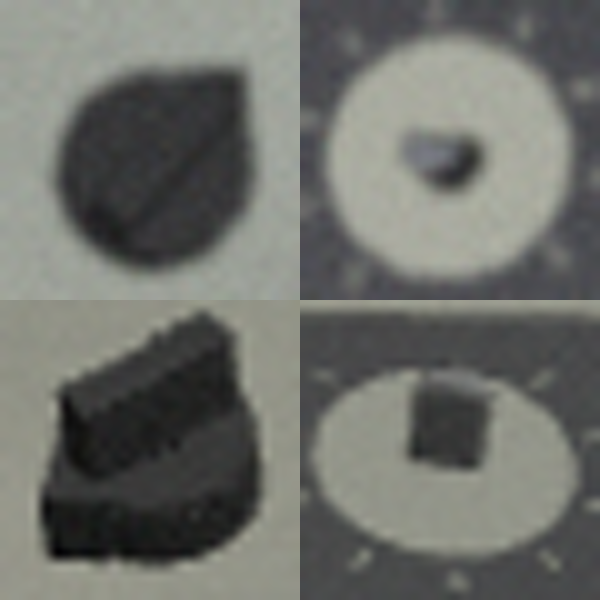

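```bash
cat >> h.py <<'E'
def plan(pos,jaw,):
    """target TCP pos, jaw axis yaw (deg, world) with tool down: total shift (mm) in present tool axes, then turn about tool x"""
    o=readout.get_obs();M=R.from_quat(o["tool_rot"]).as_matrix()
    x=np.array([0,0,-1.]);opts=[]
    for s in(0,180):
        a=np.radians(jaw+s);z=np.array([np.cos(a),np.sin(a),0]);T=np.c_[x,np.cross(z,x),z]
        opts.append(R.from_matrix(M.T@T).as_rotvec())
    print("pos",o["position"].round(4),"jawyaw",np.degrees(np.arctan2(M[1,2],M[0,2])).round(2),"xaxis",M[:,0].round(4),"q6",o["q"].round(2),"t",o["time"],"F",o["ft_force"].round(1),"w",o["grip_width"])
    print("shift mm",(M.T@(np.array(pos)-o["position"])*1e3).round(1),"turns",[v.round(4) for v in opts])
E
python3 - <<'E'
from h import *
plan([.44,-.169,.20],45)
i=imaging.camera_info("wrist");T=i["world_to_cam"];o=readout.get_obs();M=R.from_quat(o["tool_rot"]).as_matrix()
print(i["K"],i["k1"],"cam in tool",M.T@(-T[:3,:3].T@T[:3,3]-o["position"]),"\n",T[:3,:3]@M)
E
```

```text
pos [ 0.2489 -0.5726  0.2217] jawyaw -66.52 xaxis [-5.e-04  2.e-03 -1.e+00] q6 [-1.34  0.53  1.43 -0.    1.18 -0.18] t 0.1 F [0.1 0.2 0.1] w 0.08730642974515228
shift mm [  22.4  336.1 -294. ] turns [array([-1.9464e+00, -1.0000e-03, -2.2000e-03]), array([ 1.1952e+00, -1.9000e-03,  9.0000e-04])]
[[398.20908965   0.         318.42964568]
 [  0.         398.20908965 237.44308046]
 [  0.           0.           1.        ]] -0.08686222690245758 cam in tool [-0.16379821  0.06713057  0.00094067] 
 [[-4.25508873e-04 -3.75785117e-05  9.99999909e-01]
 [-2.47777563e-01 -9.68816938e-01 -1.41838263e-04]
 [ 9.68816855e-01 -2.47777600e-01  4.02929092e-04]]
```

Call:
play_rows(rows="0 0 0 2 30 -27 0;0 0 0 2 30 -27 0;0 0 0 2 30 -27 0;0 0 0 2 30 -27 0;0 0 0 2 30 -27 0;0 0 0 2 30 -27 0;0 0 0 2 30 -27 0;0 0 0 2 30 -27 0", squeeze=25)

```text
time: 0.77
position: [0.3833, -0.2775, 0.2063]
tool_rot: [0.388, 0.591, -0.388, 0.591]
ft_force: [1.4, -0.1, -0.8]
grip_width: 0.0868
```

Call:
play_rows(rows="0 0 0 2 30 -26 0;0 0 0 2 30 -26 0;0 0 0 2 30 -26 0;0.12 0 0 0 0 0 0;0.12 0 0 0 0 0 0;0.12 0 0 0 0 0 0;0.12 0 0 0 0 0 0;0.12 0 0 0 0 0 0")

```text
time: 1.43
position: [0.4344, -0.1716, 0.2003]
tool_rot: [-0.546, -0.449, 0.546, -0.449]
ft_force: [-1.0, 0.3, -0.2]
grip_width: 0.087
```

Call:
play_rows(rows="0.12 0 0 0 0 0 0;0.12 0 0 0 0 0 0;0.12 0 0 0 0 0 0;0.12 0 0 0 0 0 0;0.12 0 0 0 0 0 0;0 0 0 0 0 0 0")

```text
time: 1.93
position: [0.4343, -0.1719, 0.2003]
tool_rot: [-0.654, -0.269, 0.654, -0.268]
ft_force: [0.5, 0.2, 0.0]
grip_width: 0.0874
```

```bash
python3 - <<'E'
from h import *
plan([.47,-.169,.12],45)
i=imaging.camera_info("wrist");m=imaging.camera("wrist");cv2.imwrite("pics/w1.png",m)
import pickle;pickle.dump(i,open("w1.pkl","wb"))
print(proj("wrist",[.47,-.169,.025],i))
E
```

```text
pos [ 0.4343 -0.1719  0.2003] jawyaw -135.39 xaxis [-6.e-04  4.e-04 -1.e+00] q6 [-0.62  0.35  1.84 -0.    0.95  1.75] t 1.9333 F [0.5 0.2 0. ] w 0.08735425849525358
shift mm [ 80.3  23.  -27.5] turns [array([ 3.1348e+00,  1.1000e-03, -2.0000e-04]), array([-0.0068,  0.0001,  0.0007])]
[285.58936152 190.35571819]
```

View pics/w1.png

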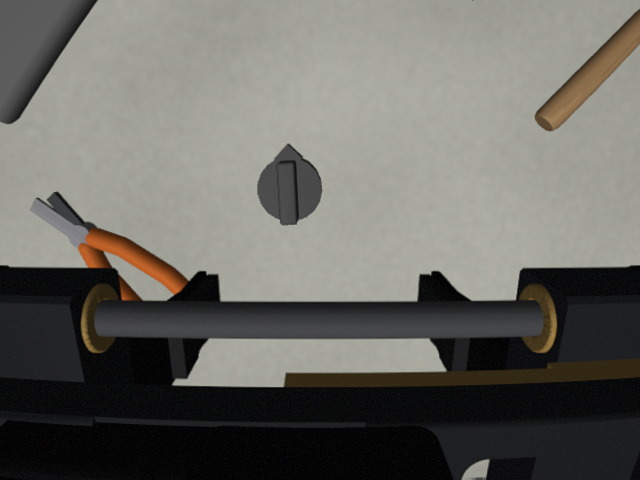

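The knob is at about (290,190), with its nose tip at (289,145), pointing up in the image. The bar is almost in line with the tool's y axis. I'll crop it for the exact position.

```bash
python3 - <<'E'
from h import *
m=cv2.imread("pics/w1.png")
cv2.imwrite("pics/c2.png",cv2.resize(m[135:235,245:335],None,fx=6,fy=6,interpolation=cv2.INTER_CUBIC))
import pickle;i=pickle.load(open("w1.pkl","rb"))
print(at_z("wrist",545,120,.012,i))
E
```

```text
[ 0.35146109 -0.37277176  0.012     ]
```

View pics/c2.png

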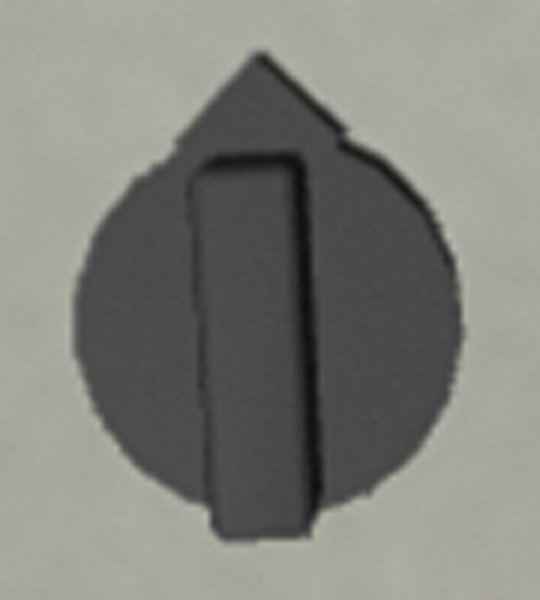

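The bar's top face runs from its far end mid (244,171) to its near end mid (261,538) in the crop. The nose tip is at (260,52), and the skirt spans 75 to 463 across.

```bash
python3 - <<'E'
from h import *
import pickle;i=pickle.load(open("w1.pkl","rb"))
f=lambda x,y,z:at_z("wrist",245+(x+.5)/6-.5,135+(y+.5)/6-.5,z,i)[:2]
a,b,n=f(244,171,.051),f(261,538,.051),f(260,52,.023)
c=(a+b)/2;sk=(f(75,320,.023)+f(463,320,.023))/2
print(a,b,n,"c",c,"len",np.linalg.norm(a-b),"skirt w",np.linalg.norm(f(75,320,.023)-f(463,320,.023)),sk,"nose r",np.linalg.norm(n-c))
for p,q in((a,b),(n,c)):d=p-q;print(np.degrees(np.arctan2(d[1],d[0])))
d=n-c;plan([c[0],c[1],.1],np.degrees(np.arctan2(d[1],d[0]))-90)
E
```

```text
[ 0.48578253 -0.18823766] [ 0.4506264  -0.15452233] [ 0.49590254 -0.1988185 ] c [ 0.46820446 -0.17137999] len 0.048710124306193474 skirt w 0.055584379999716986 [ 0.46908037 -0.17251221] nose r 0.03898788090742501
-43.801538505586784
-44.730268625790764
pos [ 0.4344 -0.1719  0.2003] jawyaw -135.14 xaxis [-6.e-04  4.e-04 -1.e+00] q6 [-0.62  0.35  1.84  0.    0.95  1.74] t 1.9833 F [-0.3 -0.5 -0.3] w 0.08706961920426154
shift mm [100.3  23.6 -24.4] turns [array([-0.0071,  0.0001,  0.0007]), array([ 3.1345e+00,  1.1000e-03, -1.0000e-04])]
```

Call:
play_rows(rows="-0.015 0 0 20 12 -12 0;0 0 0 20 12 -12 0;0 0 0 30 0 0 0;0 0 0 30 0 0 0;0 0 0 30 0 0 0;0 0 0 24 0 0 0;0 0 0 12 0 0 0;0 0 0 8 0 0 0", squeeze=50)

```text
time: 2.65
position: [0.4675, -0.1714, 0.0245]
tool_rot: [-0.651, -0.276, 0.652, -0.274]
ft_force: [-0.2, 0.2, 0.1]
grip_width: 0.0869
```

```bash
python3 - <<'E'
from h import *
plan([.4685,-.1716,.026],-134.3)
E
```

```text
pos [ 0.4675 -0.1714  0.0245] jawyaw -134.26 xaxis [-0.003   0.0019 -1.    ] q6 [-0.58  0.7   1.89 -0.    0.55  1.77] t 2.65 F [-0.2  0.2  0.1] w 0.08690034000455857
shift mm [-1.5  0.8 -0.5] turns [array([0.0008, 0.0007, 0.0035]), array([-3.1408e+00, -5.5000e-03,  1.1000e-03])]
```

Call:
play_rows(rows="0 0 0 -1.5 1 -0.5 0;0 0 0 0 0 0 0.5;0 0 0 0 0 0 0.8;0 0 0 0 0 0 1;0 0 0 0 0 0 1;0 0 0 0 0 0 1;0 0 0 0 0 0 1;0 0 0 0 0 0 1", squeeze=50)

```text
time: 3.32
position: [0.4697, -0.1724, 0.0284]
tool_rot: [0.652, 0.274, -0.652, 0.274]
ft_force: [-0.9, -0.3, -0.6]
grip_width: 0.0484
```

Call:
play_rows(rows="0 0 0 0 0 0 1;0 0 0 0 0 0 1;0 0 0 -5 0 0 1;0 0 0 -15 0 0 1;0 0 0 -40 0 0 1;0 0 0 -40 0 0 1;0 0 0 -40 0 0 1;0 0 0 0 0 0 1")

```text
time: 3.98
position: [0.4738, -0.1748, 0.1752]
tool_rot: [0.655, 0.27, -0.649, 0.278]
ft_force: [1.1, -0.5, -0.1]
grip_width: 0.0018
```

```bash
python3 - <<'E'
from h import *
plan([.46,.178,.19],-90)
E
```

```text
pos [ 0.4738 -0.1748  0.1752] jawyaw -134.39 xaxis [ 0.0128 -0.0082 -0.9999] q6 [-0.58  0.43  1.79  0.    0.91  1.77] t 3.9833 F [ 1.1 -0.5 -0.1] w 0.0017648489081402055
shift mm [ -17.9 -256.5 -242.5] turns [array([-0.7748,  0.0028, -0.0154]), array([ 2.3667, -0.0191, -0.0035])]
```

The fingers are slower than I allowed for, so they closed on nothing. I'll reopen, settle and check that the knob is undisturbed.

Call:
play_rows(rows="0 0 0 0 0 0 0;0 0 0 0 0 0 0;0 0 0 0 0 0 0;0 0 0 0 0 0 0;0 0 0 0 0 0 0;0 0 0 0 0 0 0;0 0 0 0 0 0 0;0 0 0 0 0 0 0")

```text
time: 4.65
position: [0.4694, -0.1722, 0.1676]
tool_rot: [-0.652, -0.274, 0.652, -0.274]
ft_force: [0.1, 0.5, 0.6]
grip_width: 0.0467
```

Call:
play_rows(rows="0 0 0 0 0 0 0;0 0 0 0 0 0 0;0 0 0 0 0 0 0;0 0 0 0 0 0 0;0 0 0 0 0 0 0;0 0 0 0 0 0 0;0 0 0 0 0 0 0;0 0 0 0 0 0 0")

```text
time: 5.32
position: [0.4696, -0.1723, 0.1681]
tool_rot: [0.652, 0.274, -0.652, 0.274]
ft_force: [-0.2, -0.2, -0.2]
grip_width: 0.0861
```

```bash
python3 - <<'E'
from h import *
plan([.4685,-.1716,.026],-134.3)
i=imaging.camera_info("wrist");m=imaging.camera("wrist")
import pickle;pickle.dump(i,open("w2.pkl","wb"))
u,v=proj("wrist",[.4685,-.1716,.04],i).astype(int);print(u,v);v0=v-60;u0=u-60
print(u0,v0,m.shape);cv2.imwrite("pics/c3.png",cv2.resize(m[v0:v0+120,u0:u0+120],None,fx=5,fy=5,interpolation=cv2.INTER_CUBIC))
E
```

```text
pos [ 0.4696 -0.1723  0.1681] jawyaw -134.42 xaxis [ 0. -0. -1.] q6 [-0.58  0.44  1.8   0.    0.9   1.77] t 5.3167 F [-0.2 -0.2 -0.2] w 0.08611035232401267
shift mm [142.1  -1.3   0.2] turns [array([-0.002, -0.   , -0.   ]), array([ 3.1396, -0.    ,  0.    ])]
317 230
257 170 (480, 640, 3)
```

View pics/c3.png

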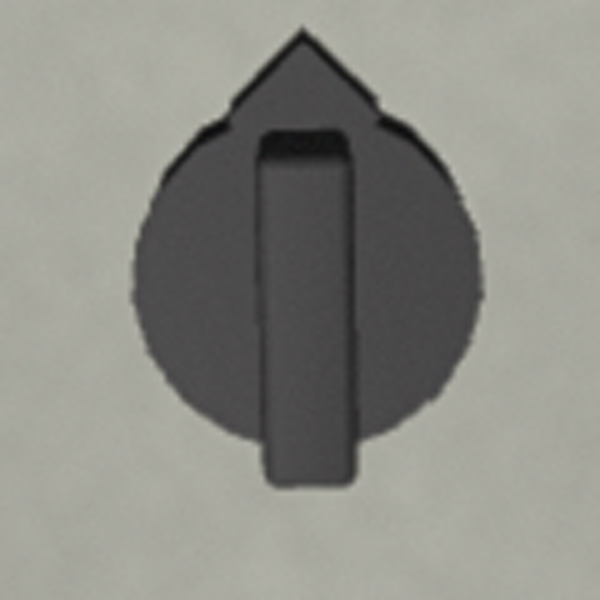

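The knob stands undisturbed. Its nose tip is at crop (302,30), and the bar's top face ends at (304,165) and (310,487).

```bash
python3 - <<'E'
from h import *
import pickle;i=pickle.load(open("w2.pkl","rb"))
f=lambda x,y,z:at_z("wrist",257+(x+.5)/5-.5,170+(y+.5)/5-.5,z,i)[:2]
a,b,n=f(304,165,.051),f(310,487,.051),f(302,30,.023)
c=(a+b)/2;d=n-c;e=a-b
print(c,np.linalg.norm(e),np.degrees(np.arctan2(e[1],e[0])),np.linalg.norm(d),np.degrees(np.arctan2(d[1],d[0])))
plan([c[0],c[1],.026],-134.4)
E
```

```text
[ 0.46788466 -0.17109848] 0.04827934975411502 -43.39643183719956 0.04061807447414579 -43.291268169362624
pos [ 0.4696 -0.1723  0.1681] jawyaw -134.42 xaxis [ 0. -0. -1.] q6 [-0.58  0.44  1.8  -0.    0.9   1.77] t 5.3667 F [-0.8 -0.  -0.3] w 0.08684238953799035
shift mm [142.1  -2.1   0.3] turns [array([-0.0003,  0.    , -0.    ]), array([ 3.1413, -0.    , -0.    ])]
```

Call:
play_rows(rows="-0.009 0 0 40 -1 0 0;0 0 0 40 0 0 0;0 0 0 40 0 0 0;0 0 0 14 0 0 0;0 0 0 8 0 0 0.5;0 0 0 0 0 0 1;0 0 0 0 0 0 1;0 0 0 0 0 0 1", squeeze=50)

```text
time: 6.03
position: [0.47, -0.1723, 0.0273]
tool_rot: [0.651, 0.276, -0.65, 0.278]
ft_force: [-0.5, -0.2, 0.1]
grip_width: 0.068
```

Call:
play_rows(rows="0 0 0 0 0 0 1;0 0 0 0 0 0 1;0 0 0 0 0 0 1;0 0 0 0 0 0 1;0 0 0 0 0 0 1;0 0 0 0 0 0 1;0 0 0 0 0 0 1;0 0 0 0 0 0 1")

```text
time: 6.7
position: [0.4688, -0.1716, 0.026]
tool_rot: [-0.651, -0.277, 0.651, -0.277]
ft_force: [-0.3, 0.6, 0.6]
grip_width: 0.0147
```

Call:
play_rows(rows="0 0 0 0 0 0 1;0 0 0 0 0 0 1;0 0 0 0 0 0 1;0 0 0 0 0 0 1;0 0 0 0 0 0 1")

```text
time: 7.12
position: [0.4688, -0.1716, 0.026]
tool_rot: [-0.651, -0.277, 0.651, -0.277]
ft_force: [0.2, -0.3, -0.4]
grip_width: 0.0135
```

Call:
play_rows(rows="0 0 0 -5 0 0 1;0 0 0 -15 0 0 1;0 0 0 -30 0 0 1;0 0 0 -40 0 0 1;0 0 0 -40 0 0 1;0 0 0 -40 0 0 1;0 0 0 -20 0 0 1;0 0 0 0 0 0 1")

```text
time: 7.78
position: [0.4717, -0.1733, 0.2214]
tool_rot: [0.653, 0.274, -0.648, 0.28]
ft_force: [0.5, -0.5, -0.3]
grip_width: 0.0137
```

```bash
python3 - <<'E'
from h import *
plan([.41,.178,.22],-90)
E
```

```text
pos [ 0.4717 -0.1733  0.2214] jawyaw -133.88 xaxis [ 0.0099 -0.0063 -0.9999] q6 [-0.57  0.36  1.74  0.    1.03  1.76] t 7.7833 F [ 0.5 -0.5 -0.3] w 0.013709682860654007
shift mm [  -1.5 -287.9 -210.4] turns [array([-0.7659,  0.0023, -0.0118]), array([ 2.3757, -0.0148, -0.0028])]
```

Call:
play_rows(rows="0 0 0 0 -29 -21 1;0 0 0 0 -29 -21 1;0 0 0 0 -29 -21 1;0 0 0 0 -29 -21 1;0 0 0 0 -29 -21 1;0 0 0 0 -29 -21 1;0 0 0 0 -29 -21 1;0 0 0 0 -29 -20 1")

```text
time: 8.45
position: [0.4157, 0.1111, 0.215]
tool_rot: [-0.65, -0.277, 0.652, -0.276]
ft_force: [0.4, -0.0, -1.0]
grip_width: 0.0139
```

Call:
play_rows(rows="0 0 0 0 -29 -20 1;0 0 0 0 -29 -20 1;-0.11 0 0 0 0 0 1;-0.11 0 0 0 0 0 1;-0.11 0 0 0 0 0 1;-0.11 0 0 0 0 0 1;-0.11 0 0 0 0 0 1;-0.11 0 0 0 0 0 1")

```text
time: 9.12
position: [0.4021, 0.1785, 0.2148]
tool_rot: [-0.524, -0.475, 0.525, -0.474]
ft_force: [-0.4, -1.1, -0.5]
grip_width: 0.0139
```

Call:
play_rows(rows="-0.106 0 0 0 0 0 1;0 0 0 0 0 0 1;0 0 0 0 0 0 1;0 0 0 0 0 0 1;0 0 0 0 0 0 1")

```text
time: 9.53
position: [0.4031, 0.1785, 0.2157]
tool_rot: [-0.5, -0.5, 0.501, -0.499]
ft_force: [-0.5, 0.1, -0.2]
grip_width: 0.0135
```

```bash
python3 - <<'E'
from h import *
plan([.49,.178,.13],-90)
i=imaging.camera_info("wrist");m=imaging.camera("wrist");cv2.imwrite("pics/w3.png",m)
import pickle;pickle.dump(i,open("w3.pkl","wb"))
for z in(.06,.088):print(proj("wrist",[.49,.179,z],i))
E
```

```text
pos [0.4031 0.1785 0.2157] jawyaw -90.1 xaxis [-8.e-04 -1.e-04 -1.e+00] q6 [0.16 0.29 1.88 0.   0.97 1.73] t 9.5333 F [-0.5  0.1 -0.2] w 0.013540850101906891
shift mm [85.6 86.9  0.4] turns [array([-0.0018,  0.0001,  0.0008]), array([ 3.1398e+00,  1.3000e-03, -2.0000e-04])]
[316.20930218 110.53650871]
[316.01112113 108.07384397]
```

View pics/w3.png

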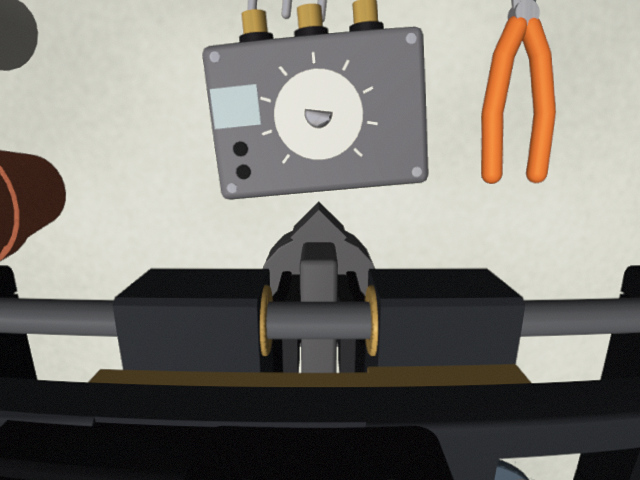

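The shaft is at about (318,117), on a white dial centred at about (318,113). The knob is in the hand with its nose tip at (318,203). I'll enlarge the shaft.

```bash
python3 - <<'E'
from h import *
m=cv2.imread("pics/w3.png")
a=cv2.resize(m[95:140,296:341],(540,540),interpolation=cv2.INTER_CUBIC)
cv2.imwrite("pics/c4.png",a)
E
```

```text
(no output)
```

View pics/c4.png

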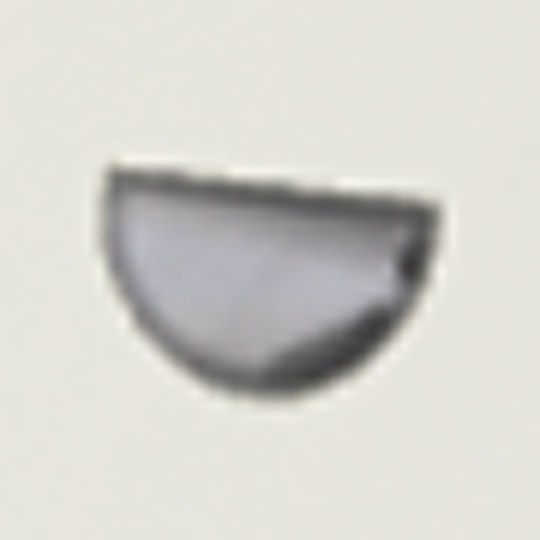

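```bash
python3 - <<'E'
from h import *
import pickle;i=pickle.load(open("w3.pkl","rb"))
f=lambda x,y,z:at_z("wrist",296+(x+.5)/12-.5,95+(y+.5)/12-.5,z,i)[:2]
a,b=f(107,166,.084),f(438,202,.084)   # left=+y end
e=a-b;n=np.array([e[1],-e[0]]);n/=np.linalg.norm(n);m=(a+b)/2;ax=m-2e-3*n
bot=f(270,395,.084)
print("chord",np.linalg.norm(e),"flat yaw",np.degrees(np.arctan2(n[1],n[0])),"axis",ax,"depth to round",(m-bot)@n)
# dial disc ellipse centre at z=.06
img=cv2.imread("pics/w3.png");g=cv2.inRange(img,(200,200,200),(255,255,255));mask=np.zeros_like(g);mask[60:165,268:368]=g[60:165,268:368]
cs,_=cv2.findContours(mask,cv2.RETR_EXTERNAL,cv2.CHAIN_APPROX_NONE);c=max(cs,key=cv2.contourArea);E=cv2.fitEllipse(c);print(E,at_z("wrist",*E[0],.0605,i))
# gripped knob: nose tip in tool frame, at skirt-top height
o=readout.get_obs();M=R.from_quat(o["tool_rot"]).as_matrix()
nt=at_z("wrist",318.5,203,o["position"][2]-.003,i);print("nose rel TCP in tool",M.T@(nt-o["position"])*1e3)
plan([ax[0],ax[1],.12],np.degrees(np.arctan2(n[1],n[0]))-90)
E
```

```text
chord 0.019799421295290574 flat yaw -6.133004692854671 axis [0.48703315 0.17763342] depth to round 0.012231498275461146
((317.94281005859375, 113.72016906738281), (86.51270294189453, 89.13872528076172), 1.0356433391571045) [0.48758083 0.17766633 0.0605    ]
nose rel TCP in tool [ 2.97809918 39.84062502  1.06389147]
pos [0.4033 0.1785 0.2158] jawyaw -90.08 xaxis [-6.e-04 -1.e-04 -1.e+00] q6 [ 0.16  0.29  1.88 -0.    0.97  1.73] t 9.5833 F [-0.5  0.4 -0.8] w 0.013997654711931795
shift mm [95.8 83.8  0.8] turns [array([0.1056, 0.0002, 0.0005]), array([-3.036e+00, -8.000e-04,  2.000e-04])]
```

```bash
python3 - <<'E'
from h import *
m=cv2.imread("pics/w3.png")
a=cv2.resize(m[195:285,258:378],None,fx=6,fy=6,interpolation=cv2.INTER_CUBIC)
cv2.imwrite("pics/c5.png",np.clip(a.astype(float)*1.8,0,255).astype(np.uint8))
E
```

```text
(no output)
```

View pics/c5.png

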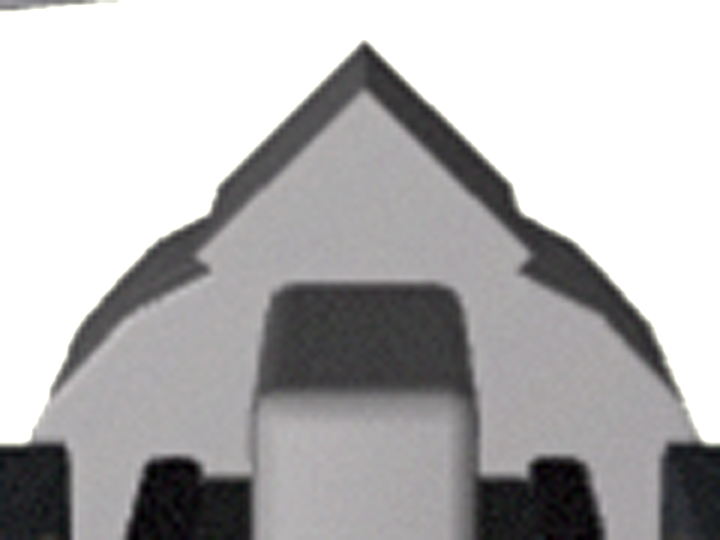

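Now the nose resolves: its top tip is at crop (364,90), its lower tip at (365,42), and the bar's top edge runs from 255 to 475 at row 392.

```bash
python3 - <<'E'
from h import *
import pickle;i=pickle.load(open("w3.pkl","rb"))
o=readout.get_obs();M=R.from_quat(o["tool_rot"]).as_matrix();P=o["position"]
f=lambda x,y,dz:(M.T@(at_z("wrist",258+(x+.5)/6-.5,195+(y+.5)/6-.5,P[2]+dz,i)-P)*1e3).round(2)
print("nose top",f(364,90,-.003),"nose bottom",f(365,42,-.026),"bar top end",f(255,392,.025),f(475,392,.025),"bar foot",f(268,290,-.003),f(467,290,-.003))
E
```

```text
nose top [ 2.98 37.01  0.96] nose bottom [25.98 36.72  1.03] bar top end [-25.01  23.51  -5.67] [-25.01  23.5    7.7 ] bar foot [ 2.99 22.36 -5.99] [ 2.99 22.35  8.39]
```

Call:
play_rows(rows="0.053 0 0 0 0 0 1;0.053 0 0 0 0 0 1;0 0 0 20 29 3 1;0 0 0 20 28.4 3 1;0 0 0 20 27.4 3 1;0 0 0 15 0 0 1;0 0 0 7 0 0 1;0 0 0 0 0 0 1")

```text
time: 10.25
position: [0.4848, 0.1603, 0.1322]
tool_rot: [-0.524, -0.474, 0.528, -0.471]
ft_force: [0.1, 0.5, -1.0]
grip_width: 0.0137
```

Call:
play_rows(rows="0 0 0 0 0 0 1;0 0 0 0 0 0 1;0 0 0 0 0 0 1;0 0 0 0 0 0 1")

```text
time: 10.58
position: [0.4869, 0.161, 0.1351]
tool_rot: [0.526, 0.472, -0.525, 0.473]
ft_force: [-0.5, -0.1, -0.7]
grip_width: 0.0136
```

```bash
python3 - <<'E'
from h import *
plan([.4033+.0853,.1785,.13],-96.1)
a=imaging.camera("scene");b=imaging.camera("top")
c=lambda m,u,v,r,S:cv2.resize(m[v-r:v+r,u-r:u+r],(S,S),interpolation=cv2.INTER_CUBIC)
cv2.imwrite("pics/c6.png",np.clip(c(a,391,232,30,600)*1.5,0,255).astype(np.uint8))
E
```

```text
pos [0.4869 0.161  0.1351] jawyaw -96.06 xaxis [ 1.9e-03  2.0e-04 -1.0e+00] q6 [ 0.1   0.51  1.8  -0.    0.83  1.78] t 10.5833 F [-0.5 -0.1 -0.7] w 0.013639257392075874
shift mm [  5.1  -0.2 -17.6] turns [array([ 0.0007, -0.0004, -0.0019]), array([-3.1409e+00,  3.0000e-03, -6.0000e-04])]
```

View pics/c6.png

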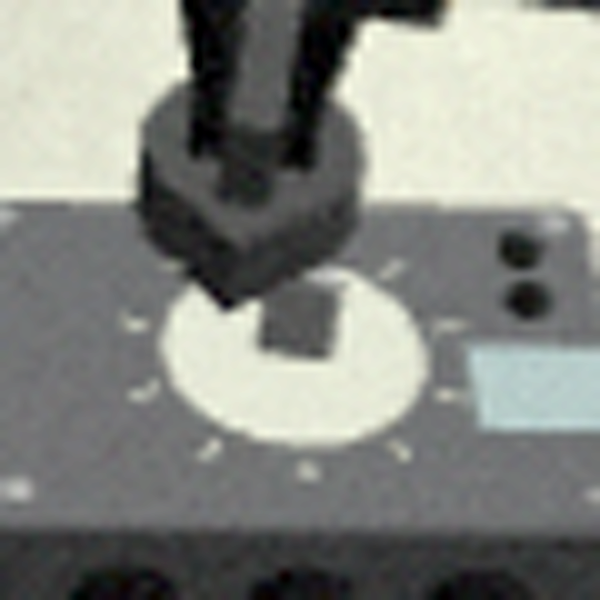

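The knob hangs about 17 mm to −y of the shaft, because I mis-signed that sideways shift. I'll correct it by −17.6 mm along tool z.

Call:
play_rows(rows="0 0 0 0 0 -9 1;0 0 0 0 -0.2 -8.6 1;0 0 0 4 0 0 1;0 0 0 0 0 0 1;0 0 0 0 0 0 1;0 0 0 0 0 0 1;0 0 0 0 0 0 1;0 0 0 0 0 0 1")

```text
time: 11.35
position: [0.4885, 0.178, 0.13]
tool_rot: [-0.526, -0.473, 0.526, -0.473]
ft_force: [0.4, 0.2, 0.1]
grip_width: 0.0133
```

```bash
python3 - <<'E'
from h import *
plan([.4033+.0853,.1785,.116],-96.1)
E
```

```text
pos [0.4885 0.178  0.13  ] jawyaw -96.1 xaxis [-0. -0. -1.] q6 [ 0.13  0.52  1.78 -0.    0.83  1.81] t 11.35 F [0.4 0.2 0.1] w 0.013318817525234327
shift mm [14.   0.1 -0.5] turns [array([-0.,  0.,  0.]), array([ 3.1416e+00,  1.0000e-04, -1.0000e-04])]
```

Aligned. I'll now lower in small steps and watch the force.

Call:
play_rows(rows="0 0 0 5 0 -0.5 1;0 0 0 5 0 0 1;0 0 0 4 0 0 1;0 0 0 3 0 0 1;0 0 0 2 0 0 1;0 0 0 1 0 0 1;0 0 0 0 0 0 1;0 0 0 0 0 0 1", squeeze=60)

```text
time: 12.02
position: [0.4886, 0.1787, 0.11]
tool_rot: [0.526, 0.473, -0.526, 0.473]
ft_force: [0.2, -0.5, -1.2]
grip_width: 0.0135
```

Call:
play_rows(rows="0 0 0 2 0 0 1;0 0 0 2 0 0 1;0 0 0 2 0 0 1;0 0 0 2 0 0 1;0 0 0 2 0 0 1;0 0 0 0 0 0 1;0 0 0 0 0 0 1")

```text
time: 12.6
position: [0.4884, 0.1787, 0.0999]
tool_rot: [-0.526, -0.473, 0.526, -0.473]
ft_force: [-0.7, 0.8, -1.1]
grip_width: 0.0132
```

Call:
play_rows(rows="0 0 0 2 0 0 1;0 0 0 1 0 0 1;0 0 0 1 0 0 1;0 0 0 0 0 0 1;0 0 0 0 0 0 1")

```text
time: 13.02
position: [0.4886, 0.1787, 0.0961]
tool_rot: [0.526, 0.473, -0.526, 0.473]
ft_force: [0.0, 0.2, -0.5]
grip_width: 0.0134
```

Call:
play_rows(rows="0 0 0 1 0 0 1;0 0 0 1 0 0 1;0 0 0 0 0 0 1;0 0 0 0 0 0 1")

```text
time: 13.35
position: [0.4886, 0.1787, 0.0942]
tool_rot: [0.526, 0.473, -0.526, 0.473]
ft_force: [-0.2, -0.3, 2.8]
grip_width: 0.0138
```

Call:
play_rows(rows="0 0 0 1.5 0 0 1;0 0 0 1.5 0 0 1;0 0 0 0 0 0 1;0 0 0 0 0 0 1")

```text
time: 13.68
position: [0.4886, 0.1787, 0.0912]
tool_rot: [0.526, 0.473, -0.526, 0.473]
ft_force: [-0.8, 0.0, 4.5]
grip_width: 0.0136
```

The force shows the knob seated at TCP z of about 0.095, and the spring is moving. I'll press on to the stop.

Call:
play_rows(rows="0 0 0 1.5 0 0 1;0 0 0 1.5 0 0 1;0 0 0 0 0 0 1;0 0 0 0 0 0 1")

```text
time: 14.02
position: [0.4887, 0.1787, 0.0884]
tool_rot: [0.526, 0.473, -0.526, 0.473]
ft_force: [-1.7, -0.3, 7.0]
grip_width: 0.0134
```

Call:
play_rows(rows="0 0 0 1 0 0 1;0 0 0 0.7 0 0 1;0 0 0 0 0 0 1;0 0 0 0 0 0 1")

```text
time: 14.35
position: [0.4887, 0.1787, 0.0878]
tool_rot: [0.526, 0.473, -0.526, 0.473]
ft_force: [-2.7, -0.8, 14.4]
grip_width: 0.0136
```

Call:
play_rows(rows="0 0 0 0.7 0 0 1;0 0 0 0 0 0 1;0 0 0 0 0 0 1")

```text
time: 14.6
position: [0.4887, 0.1788, 0.0877]
tool_rot: [0.526, 0.473, -0.525, 0.473]
ft_force: [-4.2, -1.3, 19.3]
grip_width: 0.0138
```

The stop is reached at z = 0.0877 with 19 N, well above the spring's 9 N. I'll check that it holds and look once more.

Call:
play_rows(rows="0 0 0 0 0 0 1;0 0 0 0 0 0 1;0 0 0 0 0 0 1;0 0 0 0 0 0 1;0 0 0 0 0 0 1;0 0 0 0 0 0 1")

```text
time: 15.1
position: [0.4887, 0.1787, 0.0876]
tool_rot: [0.526, 0.473, -0.525, 0.473]
ft_force: [-2.4, -0.4, 17.8]
grip_width: 0.0135
```

```bash
python3 - <<'E'
from h import *
o=readout.get_obs();print(o["position"],o["ft_force"],o["moment"],o["grip_width"])
a=imaging.camera("scene")
cv2.imwrite("pics/c7.png",np.clip(cv2.resize(a[195:285,330:450],None,fx=6,fy=6,interpolation=cv2.INTER_CUBIC)*1.5,0,255).astype(np.uint8))
E
```

```text
[0.488741   0.17873784 0.08764879] [-2.39500236 -0.43762828 17.81578129] [-0.1104444   0.80128819  0.044511  ] 0.013478919090619941
```

View pics/c7.png

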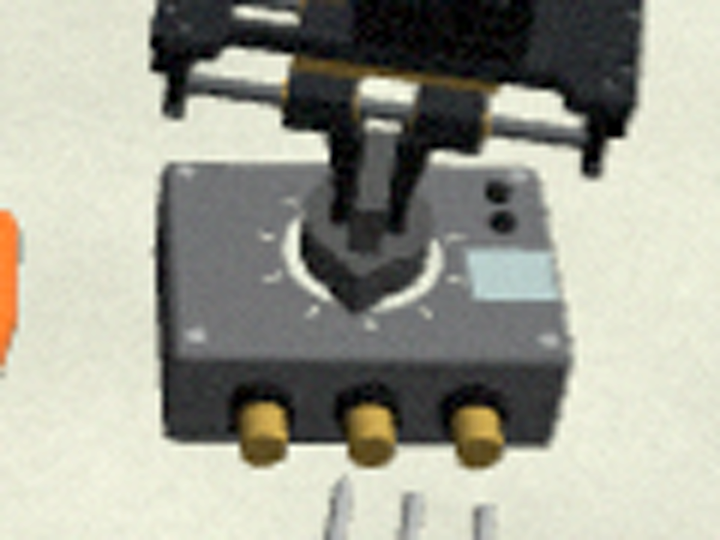

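The knob sits centred over the dial at crop (365,250), its skirt almost on the face and still gripped.

```bash
python3 -c "
from h import *
print(robot.hand_in())"
```

```text
the job is handed in; nothing more can be done
None
```

The knob is on the shaft, pushed home and pressed down to the stop. I handed the job in at about 15 s, still gripping it and holding it pressed.

**What I did:** I picked the knob up by its grip bar and turned it to the measured direction of the shaft's flat, about −6°. It slid on with no noticeable force. It seated at a TCP height of about 95 mm, which matches the expected home height. Pressing then moved it about 8 mm against the spring until it stopped.

**Last checks:**
- **Pressed in:** the TCP height held at 87.6 mm with about 18 N of push, against the 9 N the spring takes at the stop.
- **Grip:** the fingers read 13.5 mm on the 14 mm bar, with the squeeze set to 60 N.
- **Position:** the last picture shows the skirt almost on the controller's face and the pointer lined up with the flat. The spindle travel was not read directly; I inferred it from height and force.

**What went wrong:**
- **First grasp:** it closed on nothing because I lifted before the slow fingers had shut. I looked again, found the knob undisturbed and repeated the grasp.
- **Approach to the shaft:** I was 17 mm off to one side from a sign error, seen in a picture and corrected before lowering.
- **Camera disagreement:** the wrist camera disagreed with the grip by about 1 mm, so I aligned knob and shaft from the same picture.

The arm did not touch any of the bystanders as far as I saw, though I did not check them all again at the end.

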